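Piston rod from spring clips to V-blocks

TASK

Snap the piston rod straight forward out of the two spring clips that hold it, then lay it down, centred, in the pair of V-blocks so that it can be measured, and let go. Set it down gently rather than dropping or forcing it, and leave the other things on the bench where they are.

Things in the scene. Friction and masses are not known exactly. Their poses are not given: they have to be found in the camera images.
- rod: Hollow chromed piston rod, 24 mm diameter over its 170 mm round length, with a brass stub (17 mm across) on the +y end and a dark stub on the -y end; 194 mm long in all, 0.2 kg. Origin on its axis at mid-length; its y axis runs along the rod. It lies level in two spring clips; take it at its middle, between them, from above.
- clip_rack: Grey clip holder, fixed to the bench: base 100 x 180 x 10 mm and two posts 18 mm wide at y = +-65 mm, from x = 21 to 35 mm, 130 mm high; between the posts nothing is higher than 32 mm. Each post carries a dark C-shaped spring clip, 14 mm wide, that opens to -x. Origin at bench level, straight below the clipped rod's axis, midway between the clips; x points to the rear, y along the clipped rod.
- v_cradle: Two blue V-blocks with bright 90 degree V faces, fixed on a dark plate 70 x 170 x 8 mm. Origin at bench level under the middle; y runs along the grooves. Blocks at y = +-58 mm, each 26 mm along y, 56 mm along x, tops at z = 60 mm; grooves 44 mm wide at the top; only the plate between them. A seated rod lies at x = 0, axis at z = 55 mm. Either end of the rod may point either way.
- valve_body: Black hydraulic valve body, 80 x 108 x 42 mm, a bystander; origin under its middle.
- pump_barrel: Black pump barrel, 35 x 52 x 50 mm, standing, a bystander; origin under its middle.
- jar_1: Small white jar with black lid, 34 mm across and 34 mm high, a bystander; origin under its middle.
- clip_middle (a point): Point on the clipped rod's axis midway between the clips, 110 mm above the bench; axes as the clip holder's. Each clip has an upper and a lower sprung jaw that give way to a pull toward -x of this frame (about 6 to 15 N on the rod in all); the rod is clear of them after 25 mm. They do not let it out upward.
- microscope: Cream stereo microscope, fixed to the bench, a bystander that stands to the right of the work; about 280 mm from front to back, 195 mm wide and 360 mm high. Swing the arm past it high up or folded back. Origin under its foot.

How it is judged:
By the outcome, as a careful person would: the job done as asked, in the order asked, and still so for the second after the job is handed in, with the robot touching nothing.
It also fails if it takes over 43 s, if anything falls off the work surface, if the arm or the gripper's body presses on something with over 40 N, if the wrist force passes 120 N, or if a joint passes its speed limit or range.

ROBOT

A 6-joint arm with a two-finger parallel gripper is mounted at the origin on a cart in front of the work surface, level with it; the furniture and walls round the work are solid. World frame = base frame: x ahead of the robot, y to its left, z up, the work surface at z = 0. Lengths are in m, angles in rad, forces in N, time in s.
With the tool pointing down it reaches from about 0.35 to 0.975 m from the base axis. Payload 4.9 kg.
Tool frame: the origin (TCP) lies at the very end of the fingers, on their centre line; the grasp point (between the pads) lies 19 mm behind it; z points along the fingers, y is the line along which they close (so a half turn about z gives the same grasp; the last joint's range is limited). The gripper opens to 85 mm and grips with 20 to 120 N. Pads are 22 mm wide; open, the fingers measure 114 mm over their backs; the gripper's body (76 mm by 85 mm) begins 54 mm behind the grasp point. The pads swing forward as they close: fully open they stand 13 mm farther back than shut.
Start: joints at [1.166, 0.053, 1.613, -0, 1.476, -0.119], TCP at [0.176, 0.6, 0.231] pointing down, gripper open.
Joint ranges: [-3.01, 3.01], [-1.01, 2.22], [0.06, 2.58], [-1.02, 4.17], [0.09, 2.62], [-3.14, 3.14]. Speed limits (rad/s): [2.57, 2.57, 3.14, 3.14, 3.14, 3.14].

INTERFACE

Orientations are given as a rotation vector (axis times angle).
In Python, from station import ctrl gives the robot as it stands.
- The arm moves only by the tool jog_arm, never from a script. Its argument "plan" is a list of rows, each a list of 7 numbers: the shift along the tool's x, y, z in units of 0.02 m (1.0 is 0.02 m), then the turn, a rotation vector about the tool's x, y, z in units of 45 degrees (1.0 is 45 degrees), then the opening, from -1 (shut) to 1 (fully open). A call has 1 to 8 rows; each row shifts and turns the commanded pose from where the row before left it, along the tool's axes as they then stand; what a row does not reach is not made up. A row lasts 1/10 s, in which the tool goes at most 50 mm and 8.59 degrees, less where a joint would pass 70% of its speed; a pose out of reach is approached as far as the arm can. A call with a number of a shift or a turn outside -1 to 1 is refused whole. A call with a gripper value outside its range is refused whole. The fingers move at their own pace and stop on an object; "grip_force" is the grip in N (left out, the last holds). Time passes only in rows, so rows that do not move let the fingers close. It gives the time, the measured TCP pose, the force, the opening and the grip force at its end, in the units of the state.
- ctrl.get_obs(): the state, without advancing time (a new reading comes with each control period).
- ctrl.get_image(name): name is "scene" or "side" or "wrist"; returns (picture, depth): 480x640x3 uint8, red, green, blue; 480x640 float32, m along the optical axis (not along the pixel's ray), 0 where there is no reading.
- ctrl.camera_info(name): a dict with "camera_matrix" (3x3 intrinsics, pixels), "rvec" (rotation vector, rad) and "tvec" (3), from world to camera coordinates, as OpenCV has them; the wrist camera has in their place "T_tool_cam" (4x4, takes a point from camera to tool coordinates, whose origin is the TCP and whose axes are the flange's). Camera axes: x right, y down, z forward; pixel columns grow to the right and rows downward; lengths in m; the calibration is good to about 2 mm. A picture is of the moment at which its call begins: read the wrist's pose just before it. camera_info takes no time and is no camera call.
- ctrl.finish_job(): hands the job in; it is judged then, once.
The state is a dict: "t": time; "q": joint angles; "dq": joint speeds; "effort": joint torques, N m; "tool_pos": TCP position; "tool_rot": TCP orientation; "contact_force": force on the tool from outside, world axes, zero at the start; "wrist_torque": the same for the moment, N m; "opening": finger opening in m; "grip_force": force on a finger pad.
Only numpy, scipy, OpenCV 4.12 (cv2) and the standard library are available. Lean on these libraries where they do the work, as an engineer would, in place of code of your own. Each camera call takes 0.05 s, during which the arm holds its last target. There are 200 camera calls.

## Working session

There is one attempt and no reset: what is moved stays moved. The work goes in short steps, Python scripts to look and compute and a tool call to move; the robot and the scene stay as the last step left them, time stands still between calls to the robot, and variables do not carry over. Pictures are saved under pics/ and viewed, at most 10 in all, crops included, and the job is handed in when it is done.

Besides the shell and the picture viewer there is one more tool, called after "Request:" in YAML: its name, and indented under it one key for each argument. jog_arm: Moves the arm, as the interface text tells. Shifts and turns lie within -1 to 1; 1 stands for 0.02 m of shift or 45 degrees of turn. Its arguments: {"type":"object","properties":{"plan":{"type":"array"},"grip_force":{"type":"number"}},"required":["plan"]}

```bash
ls; mkdir -p pics; python3 - <<'E'
from station import ctrl
import cv2,numpy as np
for n in ("scene","side"):
    p,d=ctrl.get_image(n); cv2.imwrite(f"pics/{n}0.png",p[:,:,::-1]); np.savez(f"pics/{n}0.npz",p=p,d=d)
    print(ctrl.camera_info(n))
o=ctrl.get_obs();print(o)
print(ctrl.camera_info("wrist"))
E
```

```text
pics
{'camera_matrix': array([[448.9507969 ,   0.        , 319.84220945],
       [  0.        , 448.9507969 , 243.00104409],
       [  0.        ,   0.        ,   1.        ]]), 'rvec': array([ 0.65223648, -2.63370433,  1.16652216]), 'tvec': array([0.61191546, 0.10286384, 1.01684557])}
{'camera_matrix': array([[564.52558804,   0.        , 325.25568783],
       [  0.        , 564.52558804, 241.32076346],
       [  0.        ,   0.        ,   1.        ]]), 'rvec': array([ 2.46641881,  0.50377237, -0.19103604]), 'tvec': array([-0.64557992,  0.08546851,  1.32225126])}
{'t': 0.1, 'q': array([ 1.16598673e+00,  5.33364593e-02,  1.61416570e+00, -4.85810142e-06,
        1.47601468e+00, -1.19006075e-01]), 'dq': array([ 5.32664361e-04, -1.02683454e-03, -3.62738486e-03, -7.46152145e-05,
        5.72991334e-04, -8.96955388e-04]), 'effort': array([-1.39425074e-04, -3.94908178e+01, -3.71361208e+01, -1.47468468e-04,
        3.92791568e-03, -1.11979256e-05]), 'tool_pos': array([0.17598301, 0.59911641, 0.2301523 ]), 'tool_rot': array([-4.47341515e-01, -3.10908035e+00,  2.92092519e-03]), 'contact_force': array([1.0709128 , 0.88559417, 0.44612818]), 'wrist_torque': array([ 0.01387568, -0.00719691,  0.01734127]), 'grip_force': 0.0, 'opening': 0.08555614506154073}
{'camera_matrix': array([[369.83568521,   0.        , 316.31310629],
       [  0.        , 369.83568521, 245.3648164 ],
       [  0.        ,   0.        ,   1.        ]]), 'T_tool_cam': array([[-5.53673198e-04, -9.62485717e-01, -2.71331787e-01,
         6.79433269e-02],
       [ 9.99999844e-01, -5.14413750e-04, -2.15814101e-04,
         2.41959837e-04],
       [ 6.81411874e-05, -2.71331865e-01,  9.62485852e-01,
        -1.42064574e-01],
       [ 0.00000000e+00,  0.00000000e+00,  0.00000000e+00,
         1.00000000e+00]])}
```

View pics/scene0.png

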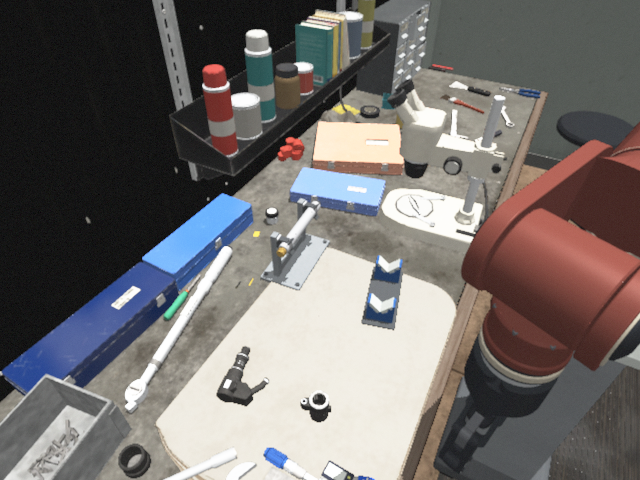

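View pics/side0.png

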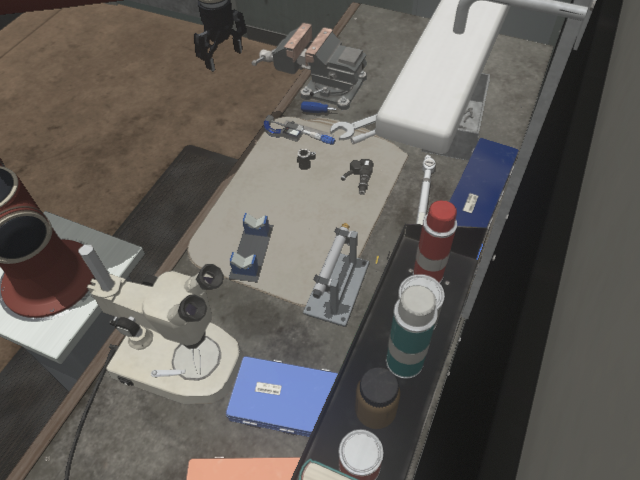

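The scene view shows the rod in its clips at about (298,228), with the brass end near (283,250). The V-blocks are at (382,304) and (388,268), and the microscope is at right. In the side view the rod runs from (347,230) to (318,290), and the V-blocks are at (257,220) and (243,265).

```bash
cat > h.py <<'E'
import cv2,numpy as np
from station import ctrl
def cam(n,obs=None):
    c=ctrl.camera_info(n);K=c["camera_matrix"]
    if n=="wrist":
        T=np.eye(4);T[:3,:3]=cv2.Rodrigues(obs["tool_rot"])[0];T[:3,3]=obs["tool_pos"];T=T@c["T_tool_cam"]
        return K,T[:3,:3],T[:3,3]
    R=cv2.Rodrigues(c["rvec"])[0];return K,R.T,-R.T@c["tvec"]
def cloud(d,cm):
    K,R,t=cm;v,u=np.mgrid[:480,:640]
    P=np.stack([(u-K[0,2])/K[0,0]*d,(v-K[1,2])/K[1,1]*d,d],-1)
    return P@R.T+t
def ray(px,cm,z):
    K,R,t=cm;px=np.atleast_2d(px).astype(float)
    r=np.c_[(px-K[:2,2])/np.diag(K)[:2],np.ones(len(px))]@R.T
    return t+r*((z-t[2])/r[:,2])[:,None]
E
python3 - <<'E'
from h import *
np.set_printoptions(precision=4,suppress=True)
for n,blob,rod in (("scene",(355,245,415,335),[(283,251),(298,228),(315,208)]),("side",(225,205,280,285),[(347,230),(332,262),(318,290)])):
    f=np.load(f"pics/{n}0.npz");W=cloud(f["d"],cam(n));hsv=cv2.cvtColor(f["p"],cv2.COLOR_RGB2HSV)
    x0,y0,x1,y1=blob;s=np.s_[y0:y1,x0:x1]
    w=W[s];h=hsv[s]
    m=(w[...,2]>.035)&(w[...,2]<.075)&(f["d"][s]>0)
    pts=w[m];print(n,"blocks",m.sum(),pts.mean(0))
    r=cv2.minAreaRect(pts[:,:2].astype(np.float32)*1000);print(r)
    m=(w[...,2]>.004)&(w[...,2]<.075)&(f["d"][s]>0)
    print("all",cv2.minAreaRect(w[m][:,:2].astype(np.float32)*1000))
    print("rod",[W[v,u] for u,v in rod])
    m=(W[...,2]>.095)&(W[...,2]<.125)&(f["d"]>0)&(W[...,0]<.95)
    k=np.zeros_like(m);
    if n=="scene":k[195:275,265:335]=1
    else:k[215:310,305:360]=1
    p=W[m&k];print(len(p),p.min(0),p.max(0),p.mean(0));print(cv2.minAreaRect(p[:,:2].astype(np.float32)*1000))
    # microscope
    m=(W[...,2]>.1)&(f["d"]>0)&(W[...,1]<-.1)&(W[...,1]>-.6)&(W[...,0]>.2)&(W[...,0]<.8)
    if n=="side": p=W[m];print("mic",len(p),p.min(0),p.max(0))
E
```

```text
scene blocks 758 [0.4029 0.2577 0.0488]
((405.1839294433594, 248.6727752685547), (55.95399475097656, 147.02967834472656), 14.031993865966797)
all ((409.5500183105469, 221.80572509765625), (134.9184112548828, 260.68463134765625), 24.35887336730957)
rod [array([0.6098, 0.3217, 0.1139]), array([0.6137, 0.2514, 0.1226]), array([0.613 , 0.1741, 0.1249])]
869 [0.602  0.1376 0.095 ] [0.6594 0.3324 0.125 ] [0.621  0.2478 0.1157]
((630.4254150390625, 236.1443328857422), (49.09912872314453, 194.93307495117188), 4.278016567230225)
side blocks 663 [0.4058 0.2422 0.0491]
((403.89788818359375, 248.588623046875), (57.5998649597168, 148.1474609375), 13.526823997497559)
all ((390.52490234375, 269.28094482421875), (137.84228515625, 246.11575317382812), 26.213747024536133)
rod [array([0.6214, 0.316 , 0.1151]), array([0.6259, 0.2211, 0.1211]), array([0.6261, 0.1476, 0.1196])]
978 [0.6023 0.1369 0.0951] [0.6588 0.3308 0.125 ] [0.6259 0.2267 0.1169]
((630.3875122070312, 234.65304565429688), (48.26191711425781, 194.11363220214844), 3.8100075721740723)
mic 2590 [ 0.3498 -0.2487  0.1945] [ 0.8    -0.1     0.3806]
```

```bash
python3 - <<'E'
from h import *
np.set_printoptions(precision=2,suppress=True)
for n in ("scene","side"):
    f=np.load(f"pics/{n}0.npz");W=cloud(f["d"],cam(n));ok=f["d"]>0
    for (xa,xb) in ((.2,.4),(.4,.6),(.6,.7),(.7,.8),(.8,.9)):
      for (ya,yb) in ((-.3,-.1),(-.1,.1),(.1,.35),(.35,.55),(.55,.8)):
        m=ok&(W[...,0]>xa)&(W[...,0]<xb)&(W[...,1]>ya)&(W[...,1]<yb)&(W[...,2]>.14)
        if m.sum()>15: p=W[m];print(n,(xa,xb,ya,yb),m.sum(),p.min(0),p.max(0))
E
```

```text
scene (0.2, 0.4, -0.1, 0.1) 2765 [ 0.26 -0.08  0.14] [0.4  0.01 0.36]
scene (0.2, 0.4, 0.35, 0.55) 319 [0.2  0.51 0.54] [0.22 0.55 0.56]
scene (0.2, 0.4, 0.55, 0.8) 8786 [0.2  0.55 0.29] [0.25 0.67 0.56]
scene (0.4, 0.6, -0.1, 0.1) 3338 [ 0.4  -0.1   0.14] [0.54 0.01 0.35]
scene (0.7, 0.8, -0.3, -0.1) 1397 [ 0.75 -0.3   0.22] [ 0.8  -0.1   0.38]
scene (0.7, 0.8, -0.1, 0.1) 875 [ 0.75 -0.1   0.22] [0.8  0.1  0.32]
scene (0.7, 0.8, 0.1, 0.35) 1206 [0.75 0.1  0.22] [0.8  0.27 0.31]
scene (0.8, 0.9, -0.3, -0.1) 2030 [ 0.8  -0.3   0.22] [ 0.9  -0.1   0.38]
scene (0.8, 0.9, -0.1, 0.1) 3356 [ 0.8  -0.1   0.22] [0.89 0.1  0.43]
scene (0.8, 0.9, 0.1, 0.35) 4629 [0.8  0.1  0.14] [0.9  0.27 0.41]
side (0.2, 0.4, -0.3, -0.1) 269 [ 0.35 -0.12  0.19] [ 0.39 -0.1   0.23]
side (0.2, 0.4, -0.1, 0.1) 2753 [ 0.27 -0.1   0.16] [0.4  0.   0.36]
side (0.2, 0.4, 0.55, 0.8) 555 [0.2  0.57 0.25] [0.22 0.67 0.43]
side (0.4, 0.6, -0.3, -0.1) 19 [ 0.43 -0.1   0.27] [ 0.45 -0.1   0.28]
side (0.4, 0.6, -0.1, 0.1) 4359 [ 0.4  -0.1   0.14] [0.54 0.01 0.35]
side (0.7, 0.8, -0.3, -0.1) 2302 [ 0.76 -0.25  0.22] [ 0.8  -0.1   0.38]
side (0.7, 0.8, -0.1, 0.1) 5589 [ 0.76 -0.1   0.21] [0.8  0.1  0.77]
side (0.7, 0.8, 0.1, 0.35) 3052 [0.76 0.1  0.22] [0.8  0.27 0.77]
side (0.8, 0.9, -0.3, -0.1) 4386 [ 0.8  -0.24  0.22] [ 0.9  -0.1   0.38]
side (0.8, 0.9, -0.1, 0.1) 13453 [ 0.8  -0.1   0.22] [0.9  0.1  0.77]
side (0.8, 0.9, 0.1, 0.35) 8759 [0.8  0.1  0.22] [0.9  0.27 0.82]
```

Request:
jog_arm:
  plan:
    - [0, 0, -0.3, 0, 0, 0.19, 1]
    - [0, 0, -0.3, 0, 0, 0.19, 1]
    - [0, 0, -0.3, 0, 0, 0.19, 1]
    - [0, 0, 0, 0, 0, 0.19, 1]
    - [0, 0, 0, 0, 0, 0.19, 1]
    - [0, 0, 0, 0, 0, 0.19, 1]
    - [0, 0, 0, 0, 0, 0.19, 1]
    - [0, 0, 0, 0, 0, 0.19, 1]

```text
t: 0.9
tool_pos: [0.1761, 0.5993, 0.2486]
tool_rot: [2.125, 2.314, -0.002]
contact_force: [0.1, 0.0, 0.5]
opening: 0.0853
grip_force: 0.0
```

Request:
jog_arm:
  plan:
    - [-0.955, 0.974, 0, 0, 0, 0.02, 1]
    - [-0.955, 0.974, 0, 0, 0, 0, 1]
    - [-0.955, 0.974, 0, 0, 0, 0, 1]
    - [-0.955, 0.974, 0, 0, 0, 0, 1]
    - [-0.955, 0.974, 0, 0, 0, 0, 1]
    - [-0.955, 0.974, 0, 0, 0, 0, 1]
    - [-0.955, 0.974, 0, 0, 0, 0, 1]
    - [-0.955, 0.974, 0, 0, 0, 0, 1]

```text
t: 1.7
tool_pos: [0.3439, 0.4583, 0.2487]
tool_rot: [-2.136, -2.304, 0.002]
contact_force: [0.3, 0.2, -0.1]
opening: 0.0857
grip_force: 0.0
```

Request:
jog_arm:
  plan:
    - [-0.955, 0.974, 0, 0, 0, 0, 1]
    - [-0.955, 0.974, 0, 0, 0, 0, 1]
    - [-0.955, 0.974, 0, 0, 0, 0, 1]
    - [-0.955, 0.974, 0, 0, 0, 0, 1]
    - [-0.955, 0.974, 0, 0, 0, 0, 1]
    - [-0.955, 0.974, 0, 0, 0, 0, 1]
    - [-0.955, 0.974, 0, 0, 0, 0, 1]
    - [0, 0, 0, 0, 0, 0, 1]

```text
t: 2.5
tool_pos: [0.4911, 0.3343, 0.2485]
tool_rot: [2.14, 2.3, -0.002]
contact_force: [-0.3, -0.4, 0.3]
opening: 0.0851
grip_force: 0.0
```

```bash
python3 - <<'E'
from h import *
o=ctrl.get_obs();p,d=ctrl.get_image("wrist");cv2.imwrite("pics/w1.png",p[:,:,::-1]);np.savez("pics/w1.npz",p=p,d=d,pos=o["tool_pos"],rot=o["tool_rot"])
print(o["tool_pos"],o["tool_rot"],o["contact_force"],o["q"])
E
```

```text
[0.49108608 0.33425454 0.24854074] [ 2.13984143e+00  2.29954205e+00 -1.87342763e-03] [-0.26811074 -0.39703729  0.27523801] [ 4.72774306e-01 -2.92296643e-02  1.66679237e+00 -8.25968471e-04
  1.50499960e+00  4.00912818e-01]
```

View pics/w1.png

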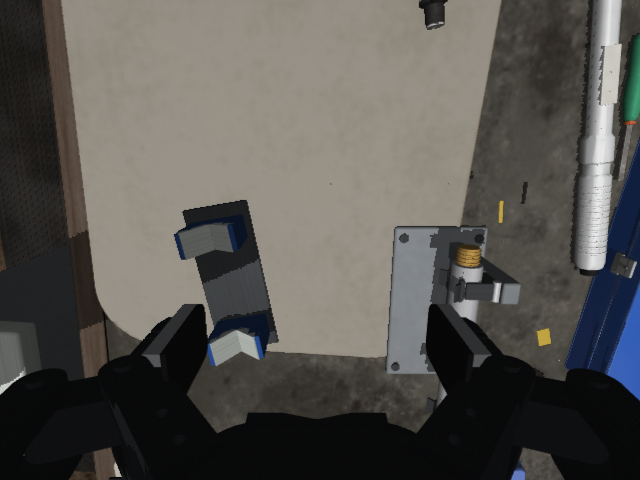

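The wrist view shows the cradle at left, with its blocks at (210,238) and (238,340) and its plate corners at (182,210), (246,200) and (278,342). The rack base is at right, with corners (394,227), (487,226) and (387,374). The rod's brass end is at (467,252).

```bash
python3 - <<'E'
from h import *
np.set_printoptions(precision=4,suppress=True)
f=np.load("pics/w1.npz");cm=cam("wrist",dict(tool_pos=f["pos"],tool_rot=f["rot"]));W=cloud(f["d"],cm);ok=f["d"]>0
pl=ray([(182,210),(246,200),(278,342)],cm,.008);print("plate",pl)
e=pl[2]-pl[1];e/=np.linalg.norm(e);print("yaw from long edge",np.degrees(np.arctan2(e[0],-e[1])), np.linalg.norm(pl[2]-pl[1]),np.linalg.norm(pl[0]-pl[1]))
rb=ray([(394,227),(487,226),(387,374)],cm,.010);print("base",rb)
e=rb[2]-rb[0];print("rack yaw long",np.degrees(np.arctan2(e[0],-e[1])));e=rb[1]-rb[0];print("short",np.degrees(np.arctan2(e[1],e[0])),np.linalg.norm(e))
# blocks
k=np.zeros_like(ok);k[190:375,165:290]=1;k[300:375,165:205]=0
m=ok&k&(W[...,2]>.03)&(W[...,2]<.07);p=W[m]
print("blocks",cv2.minAreaRect(p[:,:2].astype(np.float32)*1000),p[:,2].max())
# groove: in the cradle frame, z vs x
a=np.radians(13.8);c=np.array([.4045,.2486]);q=(p[:,:2]-c)@np.array([[np.cos(a),-np.sin(a)],[np.sin(a),np.cos(a)]])
for s in (1,-1):
    b=(q[:,1]*s>0.045)&(q[:,1]*s<.071);x=q[b,0];z=p[b,2]
    l=b.nonzero()[0]
    for lo,hi in((-.018,-.004),(.004,.018)):
        g=(x>lo)&(x<hi);print(s,(lo,hi),g.sum(),np.polyfit(x[g],z[g],1) if g.sum()>5 else 0)
# rod: chrome part, near brass end
k[:]=0;k[240:300,440:500]=1
m=ok&k&(W[...,2]>.095)&(W[...,2]<.128);p=W[m];print("rodpart",len(p),p.min(0),p.max(0))
for ya in np.arange(.27,.345,.01):
    g=p[(p[:,1]>ya)&(p[:,1]<ya+.01)]
    if len(g)>4:print(ya,len(g),g[:,0].min(),g[:,0].max(),g[:,2].max(),g[g[:,2].argmax(),0])
E
```

```text
plate [[0.3516 0.3233 0.008 ]
 [0.4182 0.3386 0.008 ]
 [0.4585 0.1755 0.008 ]]
yaw from long edge 13.880870495608365 0.1680232465756759 0.06836086211000969
base [[0.5748 0.3214 0.01  ]
 [0.6724 0.3295 0.01  ]
 [0.5895 0.1433 0.01  ]]
rack yaw long 4.705074259869347
short 4.726786067945285 0.0979094891949209
blocks ((404.73577880859375, 248.41598510742188), (56.84687042236328, 142.7102508544922), 14.016385078430176) 0.06083140159540129
1 (-0.018, -0.004) 560 [-0.9248  0.0376]
1 (0.004, 0.018) 305 [0.9    0.0375]
-1 (-0.018, -0.004) 484 [-0.8357  0.0377]
-1 (0.004, 0.018) 280 [0.738  0.0376]
rodpart 2228 [0.5999 0.2849 0.095 ] [0.6474 0.3321 0.128 ]
0.28 25 0.6041037021858732 0.6057866883291387 0.11578141949817966 0.6045980238086137
0.29000000000000004 458 0.6002519356936767 0.636713005516345 0.12799939081387257 0.6029546191540913
0.30000000000000004 855 0.5998996490036043 0.6442151627674455 0.12790849310986246 0.6004702178970907
0.31000000000000005 461 0.6018464728301772 0.6473931465149049 0.12246316591958184 0.6106080998386656
0.32000000000000006 313 0.603707695783781 0.6225624447671718 0.11993525149994638 0.6121504010725803
0.33000000000000007 116 0.6050640662074817 0.6202545781121719 0.11858590177458372 0.6102000554146598
```

Request:
jog_arm:
  plan:
    - [-0.77, 0.86, 0, 0, 0, 0, 1]
    - [-0.77, 0.86, 0, 0, 0, 0, 1]
    - [-0.77, 0.86, 0, 0, 0, 0, 1]
    - [-0.77, 0.86, 0.3, 0, 0, 0, 1]
    - [-0.77, 0.86, 0.6, 0, 0, 0, 1]
    - [-0.77, 0.86, 0.6, 0, 0, 0, 1]
    - [-0.77, 0.86, 0.5, 0, 0, 0, 1]
    - [0, 0, 0, 0, 0, 0, 1]

```text
t: 3.35
tool_pos: [0.6174, 0.2369, 0.2065]
tool_rot: [-2.136, -2.301, 0.006]
contact_force: [0.3, 0.9, -0.8]
opening: 0.0855
grip_force: 0.0
```

```bash
python3 - <<'E'
from h import *
o=ctrl.get_obs();p,d=ctrl.get_image("wrist");cv2.imwrite("pics/w2.png",p[:,:,::-1]);np.savez("pics/w2.npz",p=p,d=d,pos=o["tool_pos"],rot=o["tool_rot"])
print(o["tool_pos"],o["tool_rot"],o["contact_force"])
W=cloud(d,cam("wrist",o))
for ya in np.arange(.13,.345,.01):
    m=(d>0)&(abs(W[...,1]-ya-.005)<.005)&(W[...,2]>.112)&(W[...,2]<.126)&(abs(W[...,0]-.62)<.02)
    if m.sum()>10:
        g=W[m];print(round(ya+.005,3),m.sum(),g[:,0].min().round(4),g[:,0].max().round(4),np.median(g[g[:,2]>np.quantile(g[:,2],.9)],0).round(4))
E
```

```text
[0.61735715 0.23692788 0.20653134] [-2.13636822 -2.30058669  0.00562238] [ 0.26382434  0.91184068 -0.82659469]
0.135 39 0.6188 0.6336 [0.6259 0.1393 0.1179]
0.145 208 0.6145 0.6356 [0.6248 0.1493 0.121 ]
0.155 346 0.6143 0.6371 [0.6253 0.1537 0.1217]
0.165 340 0.6132 0.6399 [0.6265 0.1668 0.1257]
0.175 672 0.612 0.64 [0.6284 0.1739 0.1256]
0.185 425 0.612 0.6344 [0.6231 0.1851 0.1218]
0.195 433 0.6113 0.6339 [0.6222 0.1952 0.1217]
0.205 450 0.6102 0.6334 [0.6216 0.2053 0.1217]
0.215 465 0.6097 0.6325 [0.6209 0.2157 0.1219]
0.225 480 0.6089 0.6319 [0.6203 0.225  0.1218]
0.235 493 0.6081 0.6314 [0.6198 0.2349 0.1218]
0.245 521 0.6076 0.6306 [0.6189 0.246  0.1217]
0.255 531 0.6068 0.63 [0.6181 0.2563 0.1217]
0.265 553 0.6063 0.6295 [0.618  0.2651 0.1217]
0.275 576 0.6056 0.6286 [0.6169 0.2762 0.1217]
0.285 584 0.605 0.6277 [0.6162 0.2861 0.1218]
0.295 764 0.6037 0.6372 [0.6245 0.2964 0.1257]
0.305 854 0.6022 0.6368 [0.6309 0.3032 0.1257]
0.315 608 0.6027 0.6262 [0.6143 0.3133 0.1217]
0.325 486 0.6049 0.6224 [0.6136 0.3236 0.1189]
0.335 54 0.606 0.6209 [0.6134 0.3305 0.1182]
```

View pics/w2.png

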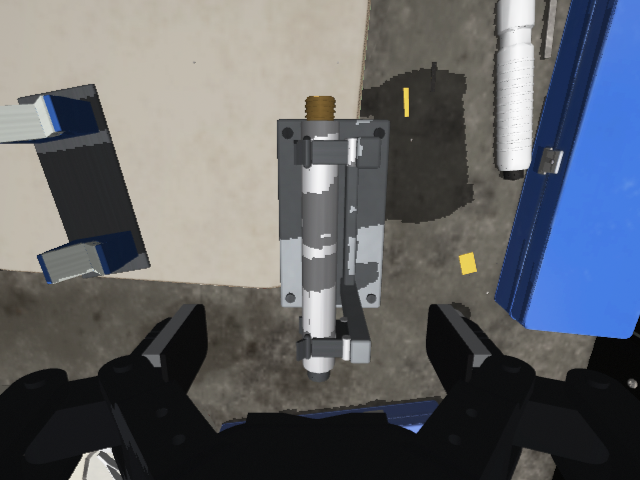

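The view shows the rod upright in the middle, from the brass end at (320,105) to the dark end at (317,375). Clips sit at about (320,150) and (325,347), and the open fingers straddle the rod's line. Going down on it now.

Request:
jog_arm:
  plan:
    - [-0.08, 0.115, 0.8, 0, 0, 0, 1]
    - [0, 0, 0.8, 0, 0, 0, 1]
    - [0, 0, 0.8, 0, 0, 0, 1]
    - [0, 0, 0.8, 0, 0, 0, 1]
    - [0, 0, 0.8, 0, 0, 0, 1]
    - [0, 0, 0.8, 0, 0, 0, 1]
    - [0, 0, 0.7, 0, 0, 0, 1]
    - [0, 0, 0.25, 0, 0, 0, 1]

```text
t: 4.2
tool_pos: [0.6188, 0.2361, 0.0916]
tool_rot: [-2.135, -2.302, 0.005]
contact_force: [-0.6, 0.7, 0.0]
opening: 0.0855
grip_force: 0.0
```

Request:
jog_arm:
  plan:
    - [0, 0, 0, 0, 0, 0, 0.2]
    - [0, 0, 0, 0, 0, 0, 0.0]
    - [0, 0, 0, 0, 0, 0, -0.2]
  grip_force: 40

```text
t: 4.5
tool_pos: [0.6209, 0.2367, 0.0956]
tool_rot: [2.135, 2.303, 0.003]
contact_force: [1.0, 0.0, 0.4]
opening: 0.0443
grip_force: 0.0
```

Request:
jog_arm:
  plan:
    - [0, 0, 0, 0, 0, 0, -0.3]
    - [0, 0, 0, 0, 0, 0, -0.4]

```text
t: 4.7
tool_pos: [0.6199, 0.2366, 0.0949]
tool_rot: [-2.136, -2.303, 0.0]
contact_force: [-1.0, 0.3, 0.7]
opening: 0.0258
grip_force: 0.5
```

Request:
jog_arm:
  plan:
    - [0, 0, 0.2, 0, 0, 0, -0.35]
    - [0, 0, 0.1, 0, 0, 0, -0.35]
    - [0, 0, 0, 0, 0, 0, -0.45]
    - [0, 0, 0, 0, 0, 0, -0.7]
    - [0, 0, 0, 0, 0, 0, -1]
    - [0, 0, 0, 0, 0, 0, -1]
  grip_force: 60

```text
t: 5.3
tool_pos: [0.6191, 0.2363, 0.0876]
tool_rot: [-2.135, -2.303, 0.003]
contact_force: [-4.9, -0.4, 0.5]
opening: 0.0223
grip_force: 58.6
```

Request:
jog_arm:
  plan:
    - [0, -0.2, 0, 0, 0, 0, -1]
    - [0, -0.25, 0, 0, 0, 0, -1]
    - [0, -0.25, 0, 0, 0, 0, -1]
    - [0, -0.3, 0, 0, 0, 0, -1]
    - [0, -0.3, 0, 0, 0, 0, -1]
    - [0, -0.3, 0, 0, 0, 0, -1]
    - [0, -0.3, 0, 0, 0, 0, -1]
    - [0, -0.3, 0, 0, 0, 0, -1]

```text
t: 6.1
tool_pos: [0.5756, 0.2332, 0.0884]
tool_rot: [2.136, 2.304, 0.0]
contact_force: [0.3, 0.2, -2.6]
opening: 0.0225
grip_force: 59.3
```

Request:
jog_arm:
  plan:
    - [0, -0.6, 0, 0, 0, 0, -1]
    - [0, -0.9, 0, 0, 0, 0, -1]
    - [0.235, -0.95, -0.4, 0, 0, 0, -1]
    - [0.235, -0.95, -0.4, 0, 0, 0, -1]
    - [0.235, -0.95, -0.4, 0, 0, 0, -1]
    - [0.235, -0.95, -0.4, 0, 0, 0, -1]
    - [0.235, -0.95, 0, 0, 0, 0, -1]
    - [0.235, -0.95, 0, 0, 0, 0, -1]

```text
t: 6.9
tool_pos: [0.4292, 0.2505, 0.1207]
tool_rot: [2.136, 2.303, 0.001]
contact_force: [-0.2, -0.1, -2.8]
opening: 0.0223
grip_force: 59.3
```

Request:
jog_arm:
  plan:
    - [0, -0.6, 0, 0, 0, -0.06, -1]
    - [0, -0.6, 0, 0, 0, -0.06, -1]
    - [0, -0.1, 0, 0, 0, -0.06, -1]
    - [0, 0, 0, 0, 0, -0.032, -1]
    - [0, 0, 0, 0, 0, 0, -1]
    - [0, 0, 0, 0, 0, 0, -1]

```text
t: 7.5
tool_pos: [0.4047, 0.2477, 0.1204]
tool_rot: [1.938, 2.472, 0.0]
contact_force: [0.7, 0.2, -1.6]
opening: 0.0223
grip_force: 59.3
```

```bash
python3 - <<'E'
from h import *
o=ctrl.get_obs();p,d=ctrl.get_image("wrist");cv2.imwrite("pics/w3.png",p[:,:,::-1]);np.savez("pics/w3.npz",p=p,d=d,pos=o["tool_pos"],rot=o["tool_rot"])
print(o["tool_pos"],o["tool_rot"],o["contact_force"])
E
```

```text
[0.40467692 0.24769358 0.12040263] [1.93797528e+00 2.47249806e+00 3.87566547e-04] [ 0.70575007  0.21968188 -1.6037458 ]
```

View pics/w3.png

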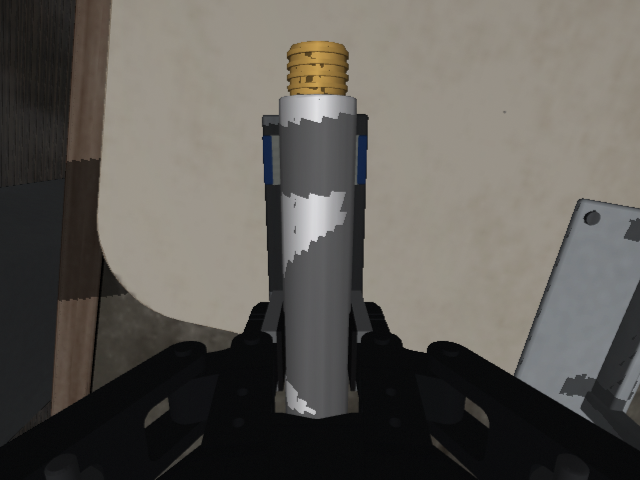

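The view shows the rod in the grip from (318,410) to the brass tip at (318,45). The V-block (265–365, 135–185) and its plate lie evenly on both sides underneath. Next I measure the rod's pitch, yaw and lengthwise offset.

```bash
python3 - <<'E'
from h import *
np.set_printoptions(precision=4,suppress=True)
f=np.load("pics/w3.npz");cm=cam("wrist",dict(tool_pos=f["pos"],tool_rot=f["rot"]));W=cloud(f["d"],cm);ok=f["d"]>0
a=np.radians(13.9);c=np.array([.4045,.2487]);q=W.copy();q[...,:2]=(W[...,:2]-c)@np.array([[np.cos(a),-np.sin(a)],[np.sin(a),np.cos(a)]])
for y in np.arange(0.0,.11,.008):
    m=ok&(abs(q[...,1]-y)<.003)&(abs(q[...,0])<.02)&(q[...,2]>.128)&(q[...,2]<.18)
    if m.sum()>20:
        g=q[m];print(round(y,3),m.sum(),"x",g[:,0].min(),g[:,0].max(),"mid",(g[:,0].min()+g[:,0].max())/2,"ztop",np.quantile(g[:,2],.97))
m=ok&(abs(q[...,0])<.015)&(q[...,2]>.128)&(q[...,2]<.16);print("ymax",np.quantile(q[m][:,1],[.99,1]))
# V block below (visible part)
m=ok&(abs(q[...,1]-.058)<.02)&(abs(q[...,0])<.035)&(q[...,2]>.04)&(q[...,2]<.068);g=q[m];print("block",g.min(0),g.max(0))
print("edges at z .06",(ray([(263,160),(367,160)],cm,.060)[:,:2]-c)@np.array([[np.cos(a),-np.sin(a)],[np.sin(a),np.cos(a)]]))
print("plate",(ray([(263,115),(368,115)],cm,.008)[:,:2]-c)@np.array([[np.cos(a),-np.sin(a)],[np.sin(a),np.cos(a)]]))
E
```

```text
0.0 1428 x -0.01247299618371421 0.01394204718143936 mid 0.0007345254988625743 ztop 0.1655342176799722
0.008 4129 x -0.019988801959713566 0.019990856229719495 mid 1.0271350029643356e-06 ztop 0.17657204469525423
0.016 1132 x -0.011012841059672207 0.012843666270603644 mid 0.0009154126054657184 ztop 0.1544324450816367
0.024 1192 x -0.011154296794119832 0.01269254054046374 mid 0.0007691218731719542 ztop 0.15452000546146552
0.032 1272 x -0.010955605038674363 0.012930112862750217 mid 0.0009872539120379274 ztop 0.154560007605682
0.04 1357 x -0.011076664318083287 0.013031830393167543 mid 0.000977583037542128 ztop 0.15450174330878627
0.048 1417 x -0.010845082156762893 0.012806418431858898 mid 0.0009806681375480021 ztop 0.15449575998809972
0.056 1517 x -0.010985790899006432 0.012942603473090392 mid 0.0009784062870419798 ztop 0.1545706260634065
0.064 1611 x -0.010680143424145734 0.013088568391406347 mid 0.0012042124836303065 ztop 0.15456354078772525
0.072 1699 x -0.010818560827230227 0.01317898768051165 mid 0.0011802134266407117 ztop 0.15460343606180543
0.08 1469 x -0.010564285031709976 0.012863132044476951 mid 0.0011494235063834873 ztop 0.1543879946358392
0.088 1409 x -0.007977855676115149 0.010335499018924192 mid 0.0011788216714045214 ztop 0.15182975454312503
0.096 191 x -0.0071531212875977366 0.009540624894050047 mid 0.0011937518032261551 ztop 0.15108147230464034
ymax [0.0926 0.0941]
block [-0.028   0.0447  0.0554] [0.0281 0.0707 0.0608]
edges at z .06 [[-0.0276  0.0579]
 [ 0.0279  0.0578]]
plate [[-0.0338  0.0839]
 [ 0.0345  0.0838]]
```

Request:
jog_arm:
  plan:
    - [0.1, -0.04, 0.6, 0, 0, 0, -1]
    - [0, 0, 0.8, 0, 0, 0, -1]
    - [0, 0, 0.8, 0, 0, 0, -1]
    - [0, 0, 0.7, 0, 0, 0, -1]
    - [0, 0, 0.5, 0, 0, 0, -1]
    - [0, 0, 0.3, 0, 0, 0, -1]
    - [0, 0, 0.15, 0, 0, 0, -1]
    - [0, 0, 0, 0, 0, 0, -1]

```text
t: 8.35
tool_pos: [0.4034, 0.2495, 0.0432]
tool_rot: [-1.937, -2.473, 0.0]
contact_force: [0.4, -0.1, -1.7]
opening: 0.0228
grip_force: 59.3
```

Request:
jog_arm:
  plan:
    - [0, 0, 0.1, 0, 0, 0, -1]
    - [0, 0, 0.1, 0, 0, 0, -1]
    - [0, 0, 0.1, 0, 0, 0, -1]
    - [0, 0, 0.05, 0, 0, 0, -1]
    - [0, 0, 0, 0, 0, 0, -1]
    - [0, 0, 0, 0, 0, 0, -1]

```text
t: 8.95
tool_pos: [0.4034, 0.2495, 0.0363]
tool_rot: [1.937, 2.473, 0.0]
contact_force: [0.2, -0.2, -1.8]
opening: 0.0222
grip_force: 59.3
```

Request:
jog_arm:
  plan:
    - [0, 0, 0.05, 0, 0, 0, -1]
    - [0, 0, 0.05, 0, 0, 0, -1]
    - [0, 0, 0, 0, 0, 0, -1]

```text
t: 9.25
tool_pos: [0.4032, 0.2494, 0.0341]
tool_rot: [-1.937, -2.473, 0.0]
contact_force: [0.3, 0.3, -2.6]
opening: 0.0224
grip_force: 59.3
```

Request:
jog_arm:
  plan:
    - [0, 0, 0.04, 0, 0, 0, -1]
    - [0, 0, 0, 0, 0, 0, -1]
    - [0, 0, 0, 0, 0, 0, -1]

```text
t: 9.55
tool_pos: [0.4033, 0.2495, 0.0335]
tool_rot: [-1.937, -2.473, 0.0]
contact_force: [0.1, -0.8, -2.4]
opening: 0.0226
grip_force: 59.3
```

Request:
jog_arm:
  plan:
    - [0, 0, 0.04, 0, 0, 0, -1]
    - [0, 0, 0, 0, 0, 0, -1]
    - [0, 0, 0, 0, 0, 0, -1]

```text
t: 9.85
tool_pos: [0.4035, 0.2495, 0.0329]
tool_rot: [1.937, 2.473, 0.0]
contact_force: [0.7, 0.3, -0.6]
opening: 0.0222
grip_force: 59.6
```

Request:
jog_arm:
  plan:
    - [0, 0, 0.03, 0, 0, 0, -1]
    - [0, 0, 0, 0, 0, 0, -1]
    - [0, 0, 0, 0, 0, 0, -1]

```text
t: 10.15
tool_pos: [0.4036, 0.2495, 0.0328]
tool_rot: [1.937, 2.473, 0.0]
contact_force: [-2.8, -1.5, 5.6]
opening: 0.0222
grip_force: 60.1
```

Contact is made: the reading swung from about -2 N to +5.6 N. Opening gently now.

Request:
jog_arm:
  plan:
    - [0, 0, 0, 0, 0, 0, -0.4]
    - [0, 0, 0, 0, 0, 0, -0.35]
    - [0, 0, 0, 0, 0, 0, -0.2]
    - [0, 0, 0, 0, 0, 0, 0]
    - [0, 0, 0, 0, 0, 0, 0.2]
    - [0, 0, 0, 0, 0, 0, 0.3]
    - [0, 0, 0, 0, 0, 0, 0.3]

```text
t: 10.85
tool_pos: [0.4033, 0.2495, 0.0321]
tool_rot: [-1.937, -2.473, 0.0]
contact_force: [-0.2, -0.3, 0.2]
opening: 0.0554
grip_force: 0.0
```

```bash
python3 - <<'E'
from h import *
o=ctrl.get_obs();p,d=ctrl.get_image("wrist")
print(o["tool_pos"],o["contact_force"],o["opening"])
W=cloud(d,cam("wrist",o))
a=np.radians(13.9);c=np.array([.4045,.2487]);q=W.copy();q[...,:2]=(W[...,:2]-c)@np.array([[np.cos(a),-np.sin(a)],[np.sin(a),np.cos(a)]])
for y in (.02,.03,.04,.078,.09,.096):
    m=(d>0)&(abs(q[...,1]-y)<.003)&(abs(q[...,0])<.014)&(q[...,2]>.05)&(q[...,2]<.08)
    if m.sum()>20: g=q[m];print(y,g[:,0].min(),g[:,0].max(),np.quantile(g[:,2],.97),g[:,1].max())
E
```

```text
[0.40332273 0.24946834 0.03205471] [-0.20038135 -0.26584945  0.15146481] 0.05544179491679134
0.02 -0.012182321009610707 0.011901846081953216 0.06676895599085006 0.02299576620844859
0.03 -0.011914497059056667 0.011719887285616582 0.0667174582056742 0.03299117391143013
0.04 -0.012038606114166043 0.011807375010466246 0.0667938051496531 0.04299993336412101
0.078 -0.012152057895548813 0.01172980964495447 0.06687914059396846 0.08099936355647008
0.09 -0.009248338123485533 0.008978468667550442 0.06398361147955745 0.09299356320837412
0.096 -0.009253709623771545 0.008859920537232653 0.0640034987879454 0.09651374711872152
```

The rod is seated: x is 0, its top is at 67 mm, and its tip is at 96.5 mm against a nominal 97 mm. Backing straight up.

Request:
jog_arm:
  plan:
    - [0, 0, -0.3, 0, 0, 0, 0.3]
    - [0, 0, -0.6, 0, 0, 0, 0.3]
    - [0, 0, -0.9, 0, 0, 0, 0.3]
    - [0, 0, -1, 0, 0, 0, 0.3]
    - [0, 0, -1, 0, 0, 0, 0.3]
    - [0, 0, -1, 0, 0, 0, 0.3]
    - [0, 0, -0.8, 0, 0, 0, 0.3]
    - [0, 0, 0, 0, 0, 0, 0.3]

```text
t: 11.7
tool_pos: [0.4054, 0.2503, 0.1482]
tool_rot: [1.935, 2.471, 0.01]
contact_force: [0.7, 0.0, -0.0]
opening: 0.0558
grip_force: 0.0
```

```bash
python3 - <<'E'
from h import *
o=ctrl.get_obs();p,d=ctrl.get_image("wrist");cv2.imwrite("pics/w5.png",p[:,:,::-1]);print(o["tool_pos"],o["contact_force"])
W=cloud(d,cam("wrist",o));a=np.radians(13.9);c=np.array([.4045,.2487]);q=W.copy();q[...,:2]=(W[...,:2]-c)@np.array([[np.cos(a),-np.sin(a)],[np.sin(a),np.cos(a)]])
m=(d>0)&(abs(q[...,0])<.011)&(q[...,2]>.059)&(q[...,2]<.075);print(q[m].min(0),q[m].max(0))
E
```

```text
[0.40538596 0.25034178 0.14818574] [ 0.68962302  0.01993166 -0.00396785]
[-0.01097491 -0.09813603  0.0590017 ] [0.0109422  0.09627784 0.06816439]
```

View pics/w5.png

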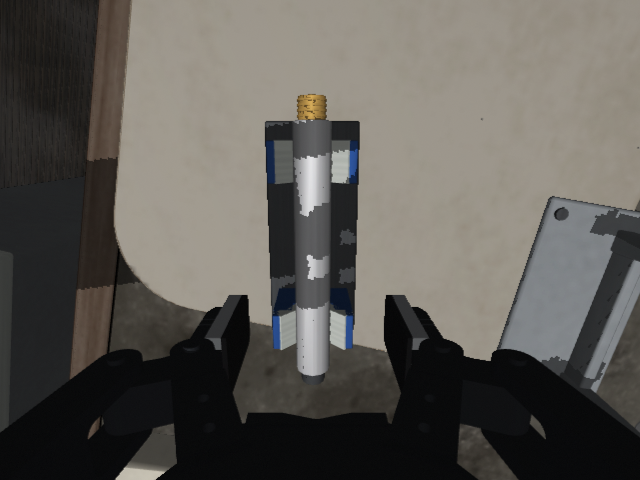

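The rod lies centred in both V-blocks, from the brass tip at (312,97) to the dark end at (313,382). The gripper is clear of it.

```bash
python3 -c "
from station import ctrl
print(ctrl.finish_job())"
```

```text
the job is handed in; nothing more can be done
None
```

The rod is out of its clips and lying in both V-blocks, centred to within about 1 mm, with the gripper open and clear; I handed the job in at about 12 s, and it returned no verdict.

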